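# Put the lids on the food pans

## Task

Lunch is over and four clean food pans stand mixed up with their lids on the counter. Put each lid, grip upwards, on the pan of its own shape and size so that it sits flat and properly seated, and let go of it. Leave the pans standing about where they are and do not knock or shift the sauce bottle and the shaker.

Things in the scene. Friction and masses are not known exactly. Their poses are not given: they have to be found in the camera images.
- oblong_pan: Dark grey oblong food pan. Loose, about 0.2 to 0.6 kg, empty, open at the top. Stands upright on the counter, 65 mm tall including a 4 mm rim flange. Origin: centre of its underside, z up. Opening 126 mm along x by 70 mm along y, rim 142 by 86 mm outside.
- square_pan: Dark grey square food pan. Loose, about 0.2 to 0.6 kg, empty, open at the top. Stands upright on the counter, 65 mm tall including a 4 mm rim flange. Origin: centre of its underside, z up. Opening 92 by 92 mm along x and y, rim 108 by 108 mm outside.
- big_round_pan: Dark grey round food pan, the larger of two. Loose, about 0.2 to 0.6 kg, empty, open at the top. Stands upright on the counter, 65 mm tall including a 4 mm rim flange. Origin: centre of its underside, z up. Opening 104 mm in diameter, rim 120 mm outside.
- small_round_pan: Dark grey round food pan, the smaller of two. Loose, about 0.2 to 0.6 kg, empty, open at the top. Stands upright on the counter, 65 mm tall including a 4 mm rim flange. Origin: centre of its underside, z up. Opening 66 mm in diameter, rim 82 mm outside.
- oblong_lid: White oblong lid of the oblong pan. Loose, 0.05-0.16 kg, lies grip up. Origin: centre of underside. Step z 0-6 mm, cover plate z 6-10, black central grip z 20-40. Plate 146 mm along x by 90 mm along y, step 110 by 54 mm. Grip: bar along x, 50 long, 16 wide. Seated: step in the opening (8 mm play each side), plate on the rim, origin 59 mm above the pan's. Long sides along the pan's, either way round.
- square_lid: White square lid of the square pan. Loose, 0.05-0.16 kg, lies grip up. Origin: centre of underside. Step z 0-6 mm, cover plate z 6-10, black central grip z 20-40. Plate 112 by 112 mm along x and y, step 76 by 76 mm. Grip: bar along x, 50 long, 16 wide. Seated: step in the opening (8 mm play each side), plate on the rim, origin 59 mm above the pan's. Sides along the pan's, any quarter turn.
- big_round_lid: White round lid of the larger round pan. Loose, 0.05-0.16 kg, lies grip up. Origin: centre of underside. Step z 0-6 mm, cover plate z 6-10, black central grip z 20-40. Plate 124 mm in diameter, step 88 mm. Grip: round knob 28 in diameter on a thinner stem. Seated: step in the opening (8 mm play each side), plate on the rim, origin 59 mm above the pan's.
- small_round_lid: White round lid of the smaller round pan. Loose, 0.05-0.16 kg, lies grip up. Origin: centre of underside. Step z 0-6 mm, cover plate z 6-10, black central grip z 20-40. Plate 86 mm in diameter, step 50 mm. Grip: round knob 28 in diameter on a thinner stem. Seated: step in the opening (8 mm play each side), plate on the rim, origin 59 mm above the pan's.
- squeeze_bottle: Red sauce bottle with a white cap, 60 mm in diameter, 150 mm tall, standing at the far left edge of the work area; not part of the job. Origin: centre of its underside.
- shaker: Steel shaker, 52 mm in diameter, 90 mm tall, standing at the far right edge of the work area; not part of the job. Origin: centre of its underside.
Mind the look-alikes: they are no part of the job. What is shaped like the oblong_lid but green or purple is not meant.

How it is judged (in metres and radians):
At the end, for the whole second after the job is handed in: Each lid lies released, still and level (0.06 rad) on the pan of its own shape and size: centres within 14 mm, lid origin 55 to 63 mm above the pan's, oblong lid within 0.25 rad of its pan's direction, square one within 0.3 rad of a quarter turn; pans upright on the counter (horizontal distance between oblong_lid and oblong_pan below 0.014 m and z of oblong_lid in the frame of oblong_pan between 0.055 and 0.063 m and angle between each of oblong_lid, oblong_pan, square_lid, square_pan, big_round_lid, big_round_pan, small_round_lid, small_round_pan's own z axis and vertical below 0.06 rad and linear speed of each of oblong_lid, oblong_pan, square_lid, square_pan, big_round_lid, big_round_pan, small_round_lid, small_round_pan below 0.02 m/s and height (world z) of each of oblong_pan, square_pan, big_round_pan, small_round_pan below 0.005 m and horizontal distance between square_lid and square_pan below 0.014 m and z of square_lid in the frame of square_pan between 0.055 and 0.063 m and horizontal distance between big_round_lid and big_round_pan below 0.014 m and z of big_round_lid in the frame of big_round_pan between 0.055 and 0.063 m and horizontal distance between small_round_lid and small_round_pan below 0.014 m and z of small_round_lid in the frame of small_round_pan between 0.055 and 0.063 m and angle between the x axis of oblong_lid and the x axis of oblong_pan, either way round below 0.25 rad and (angle between the x axis of square_lid and the x axis of square_pan, either way round below 0.3 rad or angle between the x axis of square_lid and the y axis of square_pan, either way round below 0.3 rad)); the robot touches nothing.
It fails at once if a pan is shoved more than 50 mm from where it stood (distance of any of oblong_pan, square_pan, big_round_pan, small_round_pan from where it was at the start of the episode above 0.05 m).
It fails at once if the squeeze bottle is knocked over or pushed more than 30 mm away (distance of squeeze_bottle from where it was at the start of the episode above 0.03 m or angle between squeeze_bottle's own z axis and vertical above 0.5 rad).
It fails at once if the shaker is knocked over or pushed more than 30 mm away (distance of shaker from where it was at the start of the episode above 0.03 m or angle between shaker's own z axis and vertical above 0.5 rad).
It also fails if it takes over 115 s, if anything falls off the work surface, if the arm or the gripper's body presses on something with over 40 N, if the wrist force passes 120 N, or if a joint passes its speed limit or range.

## Robot

A 6-joint arm with a two-finger parallel gripper is mounted at the origin on the work surface. World frame = base frame: x ahead of the robot, y to its left, z up, the work surface at z = 0. Lengths are in mm, angles in rad, forces in N, time in s.
With the tool pointing down it reaches from about 275 to 725 mm from the base axis. Payload 5.6 kg.
Tool frame: the origin (TCP) lies on the centre line of the jaws, within the pads' length; the fingertips stand 19 mm ahead of it and the grasp point (between the pads) is the TCP; z points along the fingers, y is the line along which they close (so a half turn about z gives the same grasp; the last joint's range is limited). The gripper opens to 85 mm and grips with 20 to 120 N. Pads are 22 mm wide; open, the fingers measure 114 mm over their backs; the gripper's body (76 mm by 85 mm) begins 54 mm behind the grasp point. The pads swing forward as they close: fully open they stand 13 mm farther back than shut.
Start: joints at [1.516, 0.255, 0.108, 0, -1.424, -0.285], TCP at [183.287, 518.555, 250.283] pointing down, gripper open.
Joint ranges: [-2.95, 2.95], [-1.21, 1.97], [-1.09, 1.5], [-2.87, 1.71], [-2.94, -0.07], [-3.05, 3.05]. Speed limits (rad/s): [2.57, 2.57, 3.14, 3.14, 3.14, 3.14].

## Interface

Orientations are given as a rotation vector (axis times angle).
In Python, from workcell import reach, move_l, set_joints, open_jaws, grab, dwell, ik, state, grab_frame, camera_params, Unreachable, job_done gives the robot as it stands. Calls block until the motion is done:
- reach(position, orientation): joint-space move of the TCP to a pose.
- move_l(position, rotation=None, vel=150): straight line of the TCP; rotation=None keeps the orientation; vel is the mean speed in mm/s.
- set_joints(angles): joint-space move.
- open_jaws() and grab(): open the fingers fully, or close them until they stop; the grip force is fixed at half the most.
- dwell(seconds).
- ik(position, orientation): joint angles nearest the present ones, or None.
- state(): the state.
- grab_frame(name): name is "scene" or "top" or "wrist"; returns the picture (480x640x3 uint8, red, green, blue); there is no depth.
- camera_params(name): a dict with "K" (3x3 intrinsics, pixels), "k1" (the pictures are not rectified: a ray, as slopes to the right and down, at radius r is drawn at 1 + k1 r^2 times it, then the intrinsics apply), "world_to_cam" (4x4, takes a point from world to camera coordinates); the wrist camera has in their place "T_tool_cam" (4x4, takes a point from camera to tool coordinates, whose origin is the TCP and whose axes are the flange's). Camera axes: x right, y down, z forward; pixel columns grow to the right and rows downward; lengths in mm; the calibration is good to about 2 mm. A picture is of the moment at which its call begins: read the wrist's pose just before it. camera_params takes no time and is no camera call.
A pose or a line that the arm cannot do raises Unreachable and nothing moves.
- job_done(): hands the job in; it is judged then, once.
The state is a dict: "t": time; "qpos": joint angles; "joint_velocities": joint speeds; "joint_torque": joint torques, N m; "eef_pos": TCP position; "eef_rot": TCP orientation; "contact_force": force on the tool from outside, world axes, zero at the start; "moment": the same for the moment, N m; "finger_gap": finger opening in mm; "finger_force": force on a finger pad.
Only numpy, scipy, OpenCV 4.12 (cv2) and the standard library are available. Lean on these libraries where they do the work, as an engineer would, in place of code of your own. Each camera call takes 0.05 s, during which the arm holds its last target. There are 200 camera calls.

## Working session

There is one attempt and no reset: what is moved stays moved. The work goes in short steps, each a Python script; the robot and the scene stay as the last script left them, time stands still between calls to the robot, and variables do not carry over. Pictures are saved under pics/ and viewed, at most 14 in all, crops included, and the job is handed in when it is done.

```bash
mkdir -p pics; ls; python3 - <<'E'
from workcell import *
import cv2
for n in ("top","scene"):
    cv2.imwrite(f"pics/{n}0.png",grab_frame(n)[:,:,::-1]); p=camera_params(n); print(n,p)
print(camera_params("wrist")); print(state())
E
```

```text
pics
top {'K': array([[578.36074603,   0.        , 306.30020171],
       [  0.        , 578.36074603, 238.21634604],
       [  0.        ,   0.        ,   1.        ]]), 'k1': -0.023487944851640345, 'world_to_cam': array([[-8.91265907e-03, -9.99949646e-01,  4.61198098e-03,
         7.42793093e+01],
       [-9.83872142e-01,  7.94517164e-03, -1.78696620e-01,
         4.38542843e+02],
       [ 1.78650979e-01, -6.13026165e-03, -9.83893413e-01,
         1.56669376e+03],
       [ 0.00000000e+00,  0.00000000e+00,  0.00000000e+00,
         1.00000000e+00]])}
scene {'K': array([[617.57247876,   0.        , 317.49516069],
       [  0.        , 617.57247876, 251.45455695],
       [  0.        ,   0.        ,   1.        ]]), 'k1': 0.05737113673612711, 'world_to_cam': array([[ 5.33172555e-01,  8.46002059e-01,  2.74643928e-03,
        -2.92028119e+02],
       [ 7.26184804e-01, -4.55990279e-01, -5.14517731e-01,
        -2.59831434e+02],
       [-4.34030710e-01,  2.76321156e-01, -8.57475342e-01,
         1.72521433e+03],
       [ 0.00000000e+00,  0.00000000e+00,  0.00000000e+00,
         1.00000000
[... 561 characters left out ...]
0.1, 'qpos': array([ 1.51563049e+00,  2.55688762e-01,  1.07140210e-01, -4.22369850e-04,
       -1.42387464e+00, -2.84583927e-01]), 'joint_velocities': array([ 0.00036491, -0.00288498,  0.00398095,  0.00206945,  0.00097663,
       -0.00043859]), 'joint_torque': array([-2.82964167e-03, -3.87609994e+01,  2.38471323e+01,  5.37789702e+00,
       -3.86944143e-03,  3.22763299e-06]), 'eef_pos': array([183.10770402, 518.20148139, 249.48814966]), 'eef_rot': array([ 3.09471578e+00, -5.30929498e-01, -3.59233649e-04]), 'contact_force': array([-0.9233502 ,  0.44467381, -0.27396986]), 'moment': array([-1.81851231e-05, -3.83165181e-02,  3.06857117e-02]), 'finger_force': 0.0, 'finger_gap': 85.22491272367918}
```

View pics/top0.png

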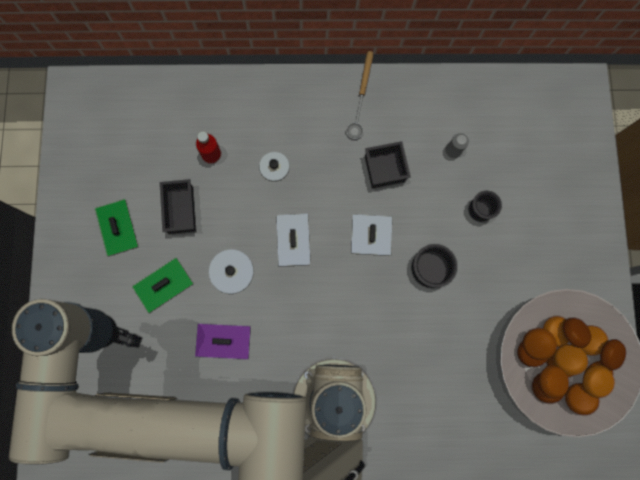

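View pics/scene0.png

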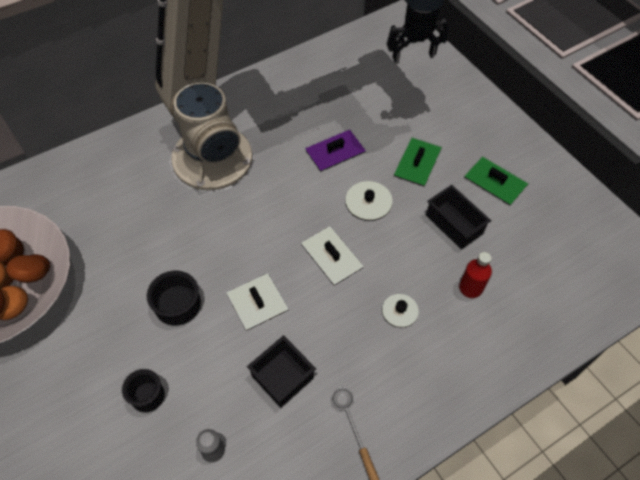

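The top view shows the lids at small round (274,166), oblong (293,240), square (372,235) and big round (230,271). The pans are at oblong (178,207), square (387,165), big round (434,266) and small round (485,206). The green and purple lids are decoys. I'll fit the projected outlines in both fixed cameras.

```bash
cat > fit.py <<'E'
import numpy as np, cv2
from scipy.optimize import minimize
from workcell import camera_params
S=8
def project(P,cam,W2C):
    c=P@W2C[:3,:3].T+W2C[:3,3]; s=c[:,:2]/c[:,2:]
    s=s*(1+cam["k1"]*(s**2).sum(1,keepdims=True))
    return s@cam["K"][:2,:2].T+cam["K"][:2,2]
def backproj(uv,z,cam,W2C):
    d=(np.array(uv)-cam["K"][:2,2])/cam["K"][0,0]; s=d.copy()
    for _ in range(8): s=d/(1+cam["k1"]*(s@s))
    R=W2C[:3,:3]; o=-R.T@W2C[:3,3]; r=R.T@np.r_[s,1]
    return (o+r*(z-o[2])/r[2])[:2]
def outline(w,h):
    if h: return np.array([[w,h],[-w,h],[-w,-h],[w,-h]])/2
    a=np.arange(0,2*np.pi,.1); return w/2*np.c_[np.cos(a),np.sin(a)]
# name: list of (w,h,z) rings making up the silhouette
def pan(w,h): return [(w,h,65),(w,h,61),(w-12,h and h-12,0)]
def lid(w,h): return [(w,h,10),(w,h,6)]
M={"oblong_pan":pan(142,86),"square_pan":pan(108,108),"big_round_pan":pan(120,0),"small_round_pan":pan(82,0),
"oblong_lid":lid(146,90),"square_lid":lid(112,112),"big_round_lid":lid(124,0),"small_round_lid":lid(86,0)}
def hull(name,p,cam,W):
    c,s=np.cos(p[2]),np.sin(p[2]); R=np.array([[c,-s],[s,c]])
    P=np.vstack([np.c_[outline(w,h)@R.T+p[:2],np.full(len(outline(w,h)),z)] for w,h,z in M[name]])
    return cv2.convexHull(project(P,cam,W).astype(np.float32))[:,0]
def mask(img,name,p,cam,W):
    """blob of object around its predicted place, filled, as convex hull polygon"""
    hsv=cv2.cvtColor(img,cv2.COLOR_RGB2HSV); g=img.max(2)
    m=(g<TD) if "pan" in name else ((img.min(2)>TL)&(hsv[...,1]<60))
    n,l,st,ce=cv2.connectedComponentsWithStats(m.astype(np.uint8))
    h=hull(name,p,cam,W); pr=np.zeros(m.shape,np.uint8); cv2.fillConvexPoly(pr,h.astype(int),1)
    k=np.argmax([0]+[((l==i)&(pr>0)).sum() for i in range(1,n)])
    cs,_=cv2.findContours((l==k).astype(np.uint8),cv2.RETR_EXTERNAL,cv2.CHAIN_APPROX_NONE)
    out=np.zeros(m.shape,np.uint8); cv2.drawContours(out,cs,-1,1,-1); return out
TD,TL=75,185
def fit(name,p0,views):
    """views: list of (img,cam,W2C); returns x,y,yaw, IoUs"""
    v=[]
    for img,cam,W in views:
        m=mask(img,name,p0,cam,W); x,y,w,h=cv2.boundingRect(m); x-=8;y-=8;w+=16;h+=16
        x=max(x,0);y=max(y,0); c=m[y:y+h,x:x+w]
        v.append((cv2.resize(c,None,fx=S,fy=S,interpolation=cv2.INTER_NEAREST),np.array([x,y]),cam,W))
    def ious(p):
        r=[]
        for c,o,cam,W in v:
            q=np.zeros_like(c); cv2.fillConvexPoly(q,np.round((hull(name,p,cam,W)-o+.5)*S*16).astype(int),1,shift=4)
            r.append((q&c).sum()/(q|c).sum())
        return r
    best=None
    for a in ([0] if "round" in name else np.arange(-1.5,1.5,.3)):
        sx=np.array([[p0[0],p0[1],a],[p0[0]+8,p0[1],a],[p0[0],p0[1]+8,a],[p0[0],p0[1],a+.2]])
        r=minimize(lambda p:-sum(ious(p)),sx[0],method="Nelder-Mead",options=dict(initial_simplex=sx,xatol=.05,fatol=1e-5,maxiter=150))
        if best is None or r.fun<best.fun: best=r
    return best.x,ious(best.x)
E
cat > run1.py <<'E'
from fit import *
import json
px={"small_round_lid":(274,166),"oblong_lid":(293,240),"square_lid":(372,235),"big_round_lid":(230,271),
"oblong_pan":(178,207),"square_pan":(387,165),"big_round_pan":(434,266),"small_round_pan":(485,206)}
V=[]
for n in("top","scene"):
    c=camera_params(n); V.append((cv2.imread(f"pics/{n}0.png")[:,:,::-1].copy(),c,c["world_to_cam"]))
out={}
for n,uv in px.items():
    p0=np.r_[backproj(uv,40 if "pan" in n else 10,V[0][1],V[0][2]),0]
    rs=[fit(n,p0,[v]) for v in V]+[fit(n,p0,V)]
    print(n,*[f"{r[0].round(1)[:2]} {r[0][2]:.2f} {np.round(r[1],3)}|" for r in rs],round(np.hypot(*rs[2][0][:2])))
    out[n]=rs[2][0].tolist()
for n,uv,z in(("bottle",(204,137),150),("shaker",(460,139),90)): print(n,backproj(uv,z,V[0][1],V[0][2]))
json.dump(out,open("poses.json","w"))
E
time python3 run1.py
```

```text
small_round_lid [-156.6  293.4] 10.99 [0.003]| [ 851.3 -170.2] 1.21 [0.005]| [ 850.9 -170.2] 1.26 [0.002 0.005]| 868
oblong_lid [-154.5  415.4] 1.57 [0.006]| [ 704.1 -396.7] 4.15 [0.01]| [ 623.8 -521.7] 7.27 [0.005 0.011]| 813
square_lid [-146.6   17.7] 9.41 [0.006]| [ 646.7 -466.4] 1.00 [0.01]| [ 606.7 -528. ] 4.14 [0.005 0.01 ]| 804
big_round_lid [-137.2  566.5] 2.16 [0.006]| [ 714.5 -350.8] 4.66 [0.009]| [ 715.8 -349. ] 4.71 [0.004 0.009]| 796
oblong_pan [528.9 427.9] 0.10 [0.946]| [531.4 428.5] 0.09 [0.969]| [530.2 428.2] 0.10 [0.941 0.964]| 682
square_pan [ 645.8 -155.6] 0.19 [0.918]| [ 650.8 -159.4] -1.38 [0.975]| [ 649.6 -158. ] 1.75 [0.875 0.955]| 669
big_round_pan [ 355.5 -275.4] 0.17 [0.951]| [ 360.4 -278.8] 0.05 [0.963]| [ 358.  -276.8] 0.09 [0.931 0.934]| 453
small_round_pan [ 524.8 -427.8] 0.05 [0.929]| [ 529.4 -430.4] 0.11 [0.943]| [ 527.4 -429.2] 0.13 [0.894 0.92 ]| 680
bottle [695.80984289 341.81328319]
shaker [ 707.28865014 -359.62134674]
real	2m22.511s
user	2m7.423s
sys	0m15.633s
```

```bash
python3 - <<'E'
import cv2
a=cv2.imread("pics/top0.png"); b=cv2.imread("pics/scene0.png")
print(a[240,280:312].min(1), a[235,340:366].min(1)); print(b[195,340:365].min(1), b[310,375:395].min(1)); print(a[165,360:370].max(1),a[165,400:415].max(1),a[206,465:505].max(1))
E
```

```text
[150 151 149 150 149 149 150 148 138 105  64  47  41  45  48  75 113 144
 149 150 151 151 150 151 150 150 150 148 138 118 118 122] [118 117 115 116 116 115 117 116 115 116 117 124 136 147 150 150 150 150
 150 149 151 150 149 150 150 150]
[135 136 134 133 135 141 157 167 172 174 173 173 171 172 173 173 173 173
 175 174 175 174 169 147  96] [128 129 127 130 127 123 120 131 161 172 174 176 176 175 177 178 176 168
 156 136]
[118 107  86  78  77  72  50  33  37  52] [ 22  23  20  24  32  46  60  75  97 111 117 117 119 117 117] [ 88  78  69  53  31  25  18  31  50  58  54  47  53  58  57  58  59  58
  59  58  59  48  39  31  30  27  25  21  17  20  21  16  33  33  43  53
  72 104 118 120]
```

```bash
sed -i 's/^TD,TL=.*/TD,TL=65,134/; s/img.min(2)>TL/img.min(2)>(154 if cam["k1"]>0 else TL)/; s/np.arange(-1.5,1.5,.3)/np.arange(-1.4,1.5,.7)/; s/^S=8/S=5/' fit.py; time python3 run1.py
```

```text
small_round_lid [661.1 163.5] -0.06 [0.925]| [656.4 165.1] 0.10 [0.937]| [658.6 163.4] 0.06 [0.912 0.923]| 679
oblong_lid [444.5 108.8] 0.04 [0.949]| [439.  109.6] 0.04 [0.934]| [442.2 108.8] 0.03 [0.948 0.928]| 455
square_lid [ 456.7 -114.5] 1.51 [0.94]| [ 452.8 -113.6] 1.52 [0.948]| [ 454.4 -114. ] 1.51 [0.937 0.943]| 468
big_round_lid [354.9 284.4] 0.10 [0.959]| [349.3 285.5] 0.13 [0.934]| [352.6 284.1] 0.09 [0.949 0.918]| 453
oblong_pan [528.4 427.5] 0.09 [0.96]| [531.9 428.2] 0.09 [0.965]| [530.1 427.9] 0.10 [0.951 0.958]| 681
square_pan [ 645.  -155.6] 1.75 [0.952]| [ 650.8 -159.9] 1.76 [0.969]| [ 648.3 -158.2] 0.17 [0.903 0.933]| 667
big_round_pan [ 355.6 -275.7] 0.01 [0.945]| [ 360.2 -278.6] 0.05 [0.958]| [ 357.7 -276.9] 0.15 [0.928 0.936]| 452
small_round_pan [ 524.6 -428.9] 0.21 [0.926]| [ 529.5 -430.5] -0.03 [0.944]| [ 527.4 -429.6] 0.15 [0.897 0.928]| 680
bottle [695.80984289 341.81328319]
shaker [ 707.28865014 -359.62134674]
real	0m2.347s
user	0m2.840s
sys	0m0.069s
```

```bash
cat > act.py <<'E'
import numpy as np, json, sys
from scipy.spatial.transform import Rotation as Rn
from workcell import *
P=json.load(open("poses.json")); HI=190; GZ=33
def rot(yaw):  # tool down, closing along yaw+90deg
    y=np.array([-np.sin(yaw),np.cos(yaw),0]); z=np.array([0,0,-1.]); return Rn.from_matrix(np.c_[np.cross(y,z),y,z]).as_rotvec()
def best(pos,yaws):
    q=state()["qpos"]; c=[]
    for y in yaws:
        s=ik(pos,rot(y)); 
        if s is not None and abs(s[5])<2.9: c.append((np.abs(np.array(s)-q).max(),y))
    return min(c)[1]
def halves(y,step=np.pi): return [y+k*step for k in range(-2,4)]
def place(shape,dry=False):
    L,T=P[shape+"_lid"],P[shape+"_pan"]
    if "round" in shape: ys=[np.arctan2(L[1],L[0])+k*np.pi/2 for k in range(4)]
    else: ys=halves(-0.06 if shape=="square" else L[2])
    yaw=best([L[0],L[1],HI],ys)
    reach([L[0],L[1],HI],rot(yaw)); move_l([L[0],L[1],GZ],vel=130); grab(); s=state()
    gz=s["eef_pos"][2]; print(shape,"gap",s["finger_gap"],"F",s["finger_force"],"z",gz,"t",s["t"])
    if s["finger_gap"]<8: return
    move_l([L[0],L[1],HI],vel=200); print("lifted gap",state()["finger_gap"])
    ys=[np.arctan2(T[1],T[0])+k*np.pi/4 for k in range(8)] if "round" in shape else halves(T[2],np.pi/2 if shape=="square" else np.pi)
    yaw=best([T[0],T[1],HI],ys)
    reach([T[0],T[1],HI],rot(yaw)); f0=state()["contact_force"]
    move_l([T[0],T[1],GZ+72],vel=150); move_l([T[0],T[1],GZ+59.5],vel=30); s=state()
    print("down z",s["eef_pos"],"dF",s["contact_force"]-f0)
    open_jaws(); move_l([T[0],T[1],HI],vel=200); print("t",state()["t"])
if __name__=="__main__":
    import cv2
    place(sys.argv[1])
    cv2.imwrite(f"pics/w_{sys.argv[1]}.png",grab_frame("wrist")[:,:,::-1])
E
python3 act.py big_round
```

```text
big_round gap 26.255952923054355 F 58.75579476356506 z 33.45330533747226 t 3.1667
lifted gap 26.487795763494937
down z [ 357.82971821 -276.87916376   92.96854508] dF [-1.35814841  2.0859672   4.70301267]
t 8.65
```

View pics/w_big_round.png

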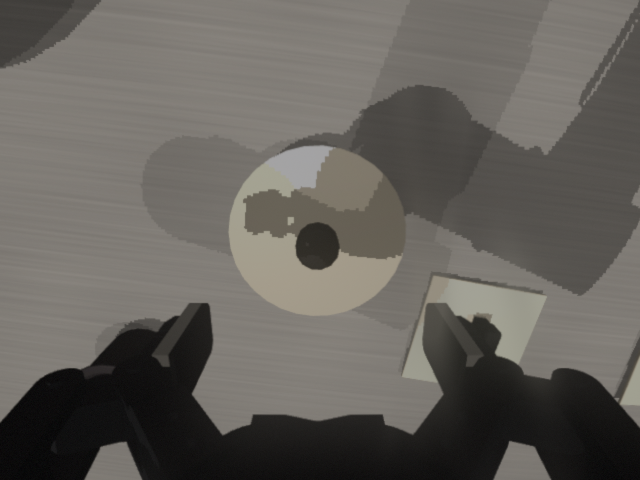

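The big lid sits level over its pan, with the plate around (318,230) covering the rim evenly. It took only about 8 s, so I'll do the others next.

```bash
for s in square oblong small_round; do python3 act.py $s || break; done; python3 - <<'E'
import cv2,numpy as np
from workcell import *
cv2.imwrite("pics/m.png",np.hstack([cv2.resize(cv2.imread(f"pics/w_{s}.png"),(400,300)) for s in("square","oblong")]))
E
```

```text
square gap 15.04872871313169 F 59.21621024608612 z 33.253468474830534 t 11.4833
lifted gap 14.893531320882017
down z [ 648.2975522  -158.19909078   92.31343577] dF [ 0.49593621 -0.33220663  0.19339744]
t 15.8417
oblong gap 14.966008799963378 F 59.02991473674774 z 33.23855461079907 t 19.1667
lifted gap 15.008895859354778
down z [530.00415513 427.94547549  92.33353416] dF [ 0.52817686  0.64457682 -0.96548626]
t 23.9583
small_round gap 26.192802198856324 F 58.976261615753174 z 33.46747725786023 t 27.075
lifted gap 26.369339302641563
down z [ 527.51824449 -429.58882825   92.9440569 ] dF [-1.14602377  0.90276346  3.58572784]
t 32.7167
```

Next: clear the arm out of view and check with the fixed cameras.

```bash
python3 - <<'E'
import json
from fit import *
import fit as F
from workcell import *
set_joints([1.516,.255,.108,0,-1.424,-.285]); dwell(.3)
V=[]
for n in("top","scene"):
    im=grab_frame(n); c=camera_params(n); V.append((im,c,c["world_to_cam"])); cv2.imwrite(f"pics/{n}1.png",im[:,:,::-1])
P=json.load(open("poses.json"))
for s in("oblong","square","big_round","small_round"):
    for q in F.M[s+"_lid"],: F.M[s+"_lid"]=[(w,h,z+59) for w,h,z in q]
    for v in V+[None]:
        r=fit.fit if 0 else F.fit(s+"_lid",P[s+"_pan"],[v] if v else V); print(s,r[0].round(2),np.round(r[1],3),(r[0][:2]-P[s+"_pan"][:2]).round(1))
a=[cv2.resize(cv2.imread(f)[y:y+200,x:x+400],(800,400),interpolation=cv2.INTER_CUBIC) for f,x,y in(("pics/top1.png",130,110),)]
b=cv2.imread("pics/scene1.png"); cv2.imwrite("pics/top1c.png",a[0]); cv2.imwrite("pics/sc1c.png",cv2.resize(b[150:450,100:500],(800,600),interpolation=cv2.INTER_CUBIC))
E
```

```text
oblong [5.3205e+02 4.2945e+02 1.2000e-01] [0.914] [2.  1.5]
oblong [5.2523e+02 4.3077e+02 1.0000e-01] [0.857] [-4.8  2.8]
oblong [5.2973e+02 4.2996e+02 1.0000e-01] [0.912 0.852] [-0.3  2. ]
square [ 650.6  -157.76    1.73] [0.903] [2.3 0.5]
square [ 646.58 -155.95    1.75] [0.911] [-1.7  2.3]
square [ 6.4857e+02 -1.5666e+02  1.7000e-01] [0.902 0.908] [0.3 1.6]
big_round [ 3.5571e+02 -2.7793e+02  2.4000e-01] [0.926] [-2. -1.]
big_round [ 3.4952e+02 -2.7628e+02  7.0000e-02] [0.896] [-8.2  0.6]
big_round [ 3.5476e+02 -2.7694e+02 -5.0000e-02] [0.924 0.892] [-3. -0.]
small_round [ 5.2909e+02 -4.3193e+02 -4.0000e-02] [0.884] [ 1.7 -2.3]
small_round [ 5.2257e+02 -4.3114e+02  3.2000e-01] [0.868] [-4.9 -1.5]
small_round [ 5.2738e+02 -4.3048e+02  1.3000e-01] [0.883 0.865] [-0.  -0.9]
```

View pics/top1c.png

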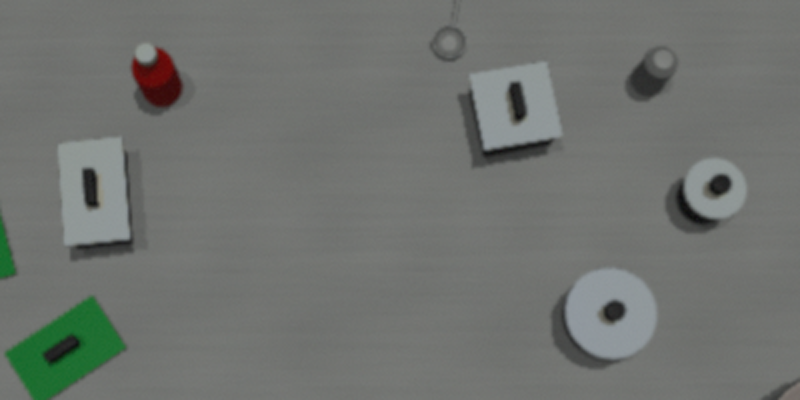

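View pics/sc1c.png

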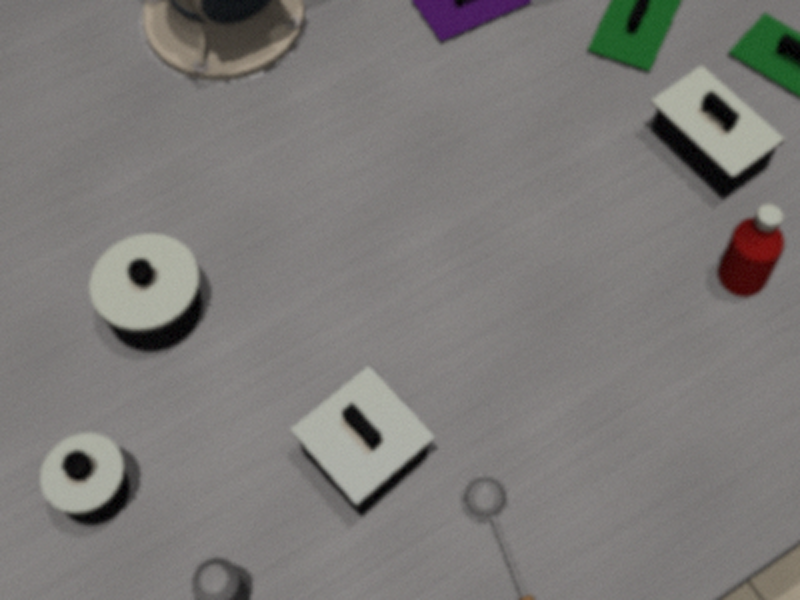

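View pics/m.png

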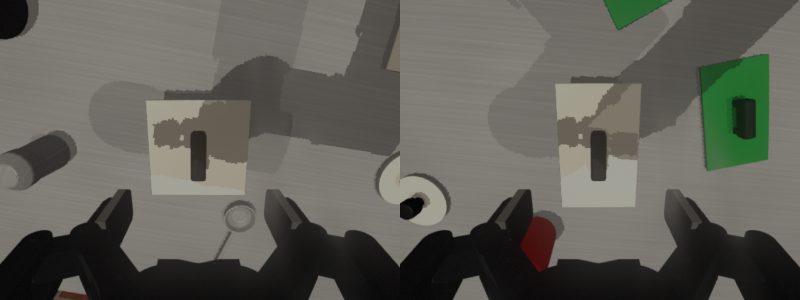

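View pics/w_small_round.png

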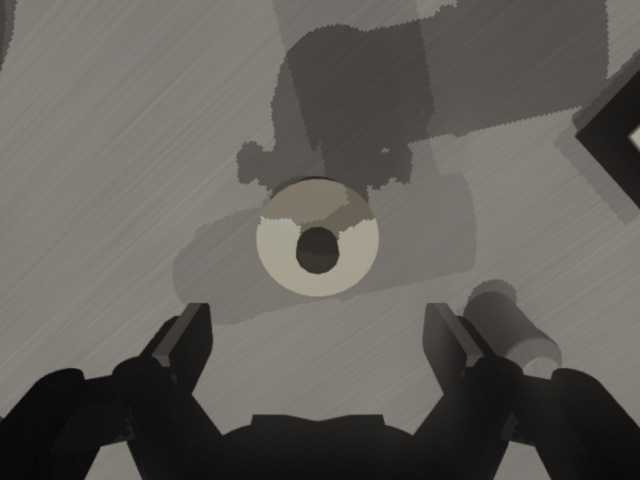

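From the fixed cameras, all four lids are on their pans within about 3 mm. The bottle and shaker haven't moved. I have time to spare, so I'll check for tilt with oblique wrist views.

```bash
python3 - <<'E'
import json,cv2,numpy as np
from scipy.spatial.transform import Rotation as Rn
from workcell import *
P=json.load(open("poses.json")); Ti=np.linalg.inv(camera_params("wrist")["T_tool_cam"])
def look(t,az,el,d):
    f=np.array([np.cos(az)*np.cos(el),np.sin(az)*np.cos(el),-np.sin(el)]); x=np.cross(f,[0,0,1]); x/=np.linalg.norm(x)
    T=np.eye(4); T[:3,:3]=np.c_[x,np.cross(f,x),f]; T[:3,3]=np.array(t)-d*f; T=T@Ti
    return T[:3,3],Rn.from_matrix(T[:3,:3]).as_rotvec()
out=[]
for s in("oblong","square","small_round","big_round"):
    p=P[s+"_pan"]; ok=None
    for el in np.radians([25,32,40,48]):
        for off in np.radians([0,20,-20,40,-40,60,-60,80,-80,100,-100]):
            for d in (300,340):
                pos,r=look([p[0],p[1],60],np.arctan2(p[1],p[0])+off,el,d)
                if pos[2]<130: continue
                q=ik(pos,r)
                if q is not None and np.abs(q[5])<2.9 and np.abs(np.array(q)-state()["qpos"])[1:].max()<2.5: ok=(pos,r,el,off,d); break
            if ok: break
        if ok: break
    print(s,ok and np.degrees(ok[2:4]),ok and ok[0])
    if not ok: continue
    q=state()["eef_pos"]
    reach(ok[0],ok[1]); dwell(.2); out.append(cv2.resize(grab_frame("wrist")[:,:,::-1],(400,300),interpolation=cv2.INTER_AREA)); print(state()["t"],state()["contact_force"].round(1))
while len(out)<4: out.append(np.zeros((300,400,3),np.uint8))
cv2.imwrite("pics/side.png",np.vstack([np.hstack(out[:2]),np.hstack(out[2:])]))
E
```

```text
oblong [32. 20.] [433.38238393 266.29377975 135.29605967]
38.7167 [-0.4 -0.2 -0.8]
square [32. 20.] [ 461.18317604 -179.48858906  135.29605967]
40.6083 [0.1 0.8 0.1]
small_round [32. 20.] [ 349.31053626 -368.40796823  135.29605967]
41.7417 [ 0.3  0.2 -0.2]
big_round [32. 20.] [ 178.1629653  -220.139955    135.29605967]
42.9 [-0.7 -0.5 -1.2]
```

View pics/side.png

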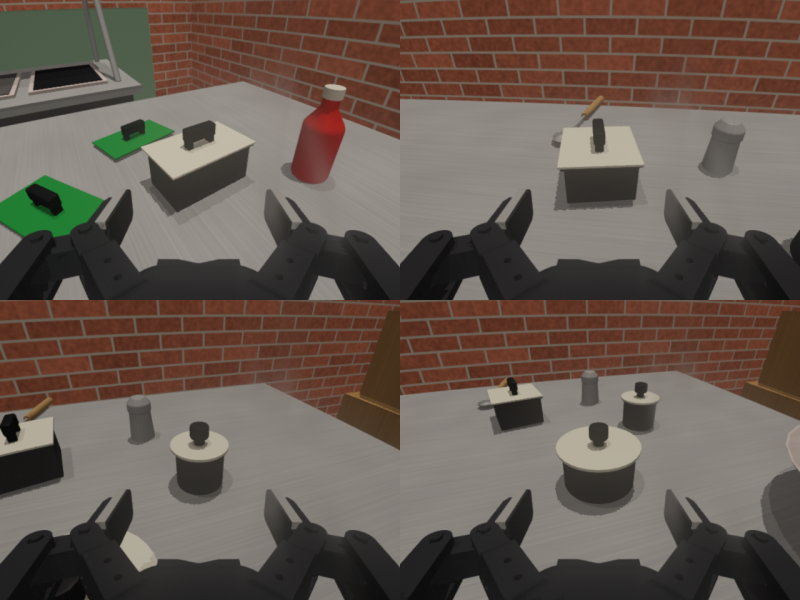

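In the wrist views, all four lids sit flat on their own pans, with plates parallel to the rims and no gaps. Bottle and shaker are still standing, so I'm handing in.

```bash
python3 -c "
from workcell import *
dwell(.5); print(job_done())"
```

```text
the job is handed in; nothing more can be done
None
```

All four lids are seated flat and released on their matching pans, the bottle and shaker look undisturbed, and I handed the job in after about 43 s; no verdict came back.

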